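Hold a reading magnifier over the fine print

TASK

Pick up the rectangular reading magnifier by its handle, lift it over the row of books and hold it over the framed fine-print panel on the clipboard's form, level and about 2 cm above the paper without touching it, the lens centred on the panel with its long side along the panel's long side, so that the whole panel can be read through it. Be gentle with the lens: keep the fingers off it and do not knock it or press it hard against anything, and leave the other things on the desk where they are. Finish while still holding the magnifier steady there; do not put it down.

Things in the scene. Friction and masses are not known exactly. Their poses are not given: they have to be found in the camera images.
- grip (a point): Grip point of the reading magnifier: centre of its straight black handle, half-way up (11 mm above the desk while it lies there). The handle's grip is a bar 88 mm long, 24 mm wide and 22 mm thick, with rounded edges, lying flat on the desk. Axes are the magnifier's: +x runs along the handle towards the lens, y across the handle, z up. The magnifier (about 130 g, mass differs from run to run) balances about 46 mm towards the lens from this point.
- magnifier: The whole reading magnifier, lens included; T-shaped seen from above. Its origin and axes are those of the lens (next entry): 85 mm from the grip point along +x, and 11 mm lower. It lies on the desk on one side of the row of books, the clipboard on the other; which is left and which is right changes.
- lens: The magnifier's clear rectangular lens in its black frame: 60 mm (x) by 110 mm (y, the long side), frame 12 mm thick; clear window 50 x 100 mm. Origin at the centre of the lens on the underside of the frame, level with the underside of the handle. The handle leaves the middle of one long side, towards -x. The frame's underside rests on the desk at the start.
- panel (a point): Centre of the fine-print panel, on the surface of the paper (10 mm above the desk): a rectangle 26 mm (x) by 76 mm (y, the long side) with a thick dark printed frame and rows of tiny print in it, the only framed box on the form. The print rows run along y. +x points to the clipboard's clip; z up. The clip starts 118 mm from this point along +x and is 14 mm higher than the paper.
- clipboard: Brown clipboard with a white A5 form, fixed on the desk; 240 mm (x) by 166 mm (y), paper surface 10 mm above the desk, steel clip at its +x end (far from the robot). Origin at the centre of its underside. The panel lies 30 mm from the origin towards -x and 6 mm towards +y.
- books: Row of upright pocket books between two steel bookends, loose but heavy: 265 mm long along x with the bookends' feet (books 190 mm), 105 mm wide (y), 148 mm high; origin at the centre of its underside. Stands between the magnifier and the clipboard, roughly pointing away from the robot.
- mug: White mug, loose, 80 mm across, 92 mm high, handle towards its +y; stands beyond the row of books; origin at the centre of its underside.
- stapler: Black and grey stapler, loose, 138 mm (x) by 36 mm, 60 mm high; lies beyond the magnifier's lens, about 100 to 120 mm from the lens centre; origin at the centre of its underside.
- highlighter: Flat highlighter pen, loose, 116 mm (x) by 25 mm, 17 mm high; lies on the form between the panel and the clip, about 80 mm from the panel's centre; origin under its middle.
- note_block: Block of sticky notes, loose, 76 x 76 x 12 mm; lies on the robot's side of the clipboard; origin at the centre of its underside.
- mouse: Grey computer mouse, loose, 108 x 62 mm, 35 mm high; lies at the end of the row of books nearest the robot; origin at the centre of its underside.
There are look-alikes about, which are no part of the job. What is meant by the highlighter is not brown or orange, and is the smaller of those in its own colour.

How it is judged:
On the way, in this order (a step that is already met when the one before it is completed fails the run):
1. the magnifier is lifted off the desk in the fingers (height (world z) of lens above 0.03 m and height (world z) of grip above 0.035 m and contact force between the fingers and magnifier above 1 N), for 0.2 s.
2. the lens passes above the row of books (height (world z) of lens above 0.14 m and y of lens in the frame of books between -0.09 and 0.09 m and x of lens in the frame of books between -0.2 and 0.2 m), for 0.04 s.
At the end, for the whole second after the job is handed in: Magnifier held in the fingers, at rest, touching nothing else: lens centre within 12 mm of the panel's along both panel axes, its underside 10 to 35 mm above the paper, level and in line with the panel within 0.15 rad; everything else within 12 mm of its start (x of lens in the frame of panel between -0.012 and 0.012 m and y of lens in the frame of panel between -0.012 and 0.012 m and z of lens in the frame of panel between 0.01 and 0.035 m and angle between the y axis of lens and the y axis of panel, either way round below 0.15 rad and angle between lens's own z axis and vertical below 0.15 rad and height (world z) of grip above 0.03 m and linear speed of lens below 0.02 m/s and contact force between the fingers and magnifier above 1 N and contact force between magnifier and clipboard below 0.2 N and contact force between magnifier and books below 0.2 N and contact force between magnifier and mug below 0.2 N and contact force between magnifier and stapler below 0.2 N and contact force between magnifier and highlighter below 0.2 N and contact force between magnifier and note_block below 0.2 N and contact force between magnifier and mouse below 0.2 N and distance of each of books, mug, stapler, highlighter, note_block, mouse from where it was at the start of the episode below 0.012 m); the arm keeps its last pose, push and grip.
It fails at once if the fingers touch the lens or its frame (contact force between the fingers and lens above 1.5 N).
It fails at once if the lens is knocked or pressed against something with more than 12 N (contact force between lens and anything else above 12 N).
It fails at once if the magnifier touches the clipboard or its form with more than 2 N (contact force between magnifier and clipboard above 2 N).
It fails at once if another thing on the desk is shifted by more than 12 mm (distance of any of books, mug, stapler, highlighter, note_block, mouse from where it was at the start of the episode above 0.012 m).
It also fails if it takes over 51 s, if anything falls off the work surface, if the arm or the gripper's body presses on something with over 40 N, if the wrist force passes 120 N, or if a joint passes its speed limit or range.

ROBOT

A 7-joint arm with a two-finger parallel gripper is mounted at the origin on the work surface. World frame = base frame: x ahead of the robot, y to its left, z up, the work surface at z = 0. Lengths are in m, angles in rad, forces in N, time in s.
With the tool pointing down it reaches from about 0.4 to 0.85 m from the base axis. Payload 4.5 kg.
Tool frame: the origin (TCP) lies midway between the tips of the shut fingers; the grasp point (between the pads) lies 19 mm behind it (r.grip_depth is the x of the grasp point in the tool frame, in m); x points along the fingers, y is the direction in which the jaws open and shut, and the axes are right-handed (so a half turn about x gives the same grasp; the last joint's range is limited). The gripper opens to 85 mm and grips with 20 to 120 N. Pads are 22 mm wide; open, the fingers measure 114 mm over their backs; the gripper's body (76 mm by 85 mm) begins 54 mm behind the grasp point. The pads swing forward as they close: fully open they stand 13 mm farther back than shut.
Start: joints at [-1.151, 0.689, -0.195, 1.565, 0.157, 0.902, -0.215], TCP at [0.235, 0.579, 0.231] pointing down, gripper open.
Joint ranges: [-3.01, 3.01], [-0.46, 2.08], [-1.47, 1.51], [0.13, 2.56], [-1, 4.14], [0.04, 2.09], [-2.66, 2.66]. Speed limits (rad/s): [2.57, 2.57, 3.14, 3.14, 3.14, 3.14, 3.14].

INTERFACE

Orientations are given as a unit quaternion [x, y, z, w].
In Python, from workcell import r gives the robot as it stands. The module is installed in compiled form; this text tells all that it offers.
- The arm moves only by the tool drive_tool, never from a script. Its argument "rows" is a list of rows, each a list of 3 entries, a list of its own where there are three numbers: the shift along the tool's x, y, z in m, then the turn about the tool's x in degrees, then the finger opening in m, from 0 to 0.0854. In form: [[[x, y, z], turn, claw], ...]. A call has 1 to 20 rows; each row shifts and turns the commanded pose from where the row before left it, along the tool's axes as they then stand; what a row does not reach is not made up. A row lasts 1/10 s, in which the tool goes at most 50 mm and 8.59 degrees, less where a joint would pass 70% of its speed; a pose out of reach is approached as far as the arm can. A call with a gripper value outside its range is refused whole. The fingers move at their own pace and stop on an object; "force" is the grip in N (left out, the last holds). Time passes only in rows, so rows that do not move let the fingers close. It gives the time, the measured TCP pose, the force and the opening at its end, in the units of the state.
- r.observe(): the state, without advancing time (a new reading comes with each control period).
- r.snapshot(name): name is "side" or "top" or "wrist"; returns (picture, depth): 400x640x3 uint8, red, green, blue; 400x640 float32, m along the optical axis (not along the pixel's ray), 0 where there is no reading.
- r.get_calibration(name): a dict with "K" (3x3 intrinsics, pixels), "k1" (the pictures are not rectified: a ray, as slopes to the right and down, at radius r is drawn at 1 + k1 r^2 times it, then the intrinsics apply), "position" and "rotation" of the camera in the world. Camera axes: x right, y down, z forward; pixel columns grow to the right and rows downward; lengths in m; the calibration is good to about 2 mm. A picture is of the moment at which its call begins: read the wrist's pose just before it. get_calibration takes no time and is no camera call; for the wrist camera it gives the pose at the moment of the call.
- r.finish_job(): hands the job in, once; it reports no verdict.
Trained networks look in the newest picture that a camera, given by its name, has taken for a name from the list of things; names that differ only in an ending like _2 or _b are one class to them, and where a whole thing is asked for, a point or a joint stands for the part that bears it (a point fixed in the world has none). Each returns a list of dicts, best first, with "p" (0 to 1); they miss things now and then, are a little off and sometimes report something else, mostly with a low value. They report only what shows in the picture. A call takes as long as a camera call. They do not tell look-alikes from the thing itself.
- r.find_in(camera, query): "extent" ([left, top, width, height] in pixels, round what is visible of it).
The state is a dict: "t": time; "joint_pos": joint angles; "joint_velocities": joint speeds; "joint_torque": joint torques, N m; "ee_pos": TCP position; "eef_rot": TCP orientation; "ft_force": force on the tool from outside, world axes, zero at the start; "wrist_torque": the same for the moment, N m; "opening": finger opening in m.
Only numpy, scipy, OpenCV 4.12 (cv2) and the standard library are available. Lean on these libraries where they do the work, as an engineer would, in place of code of your own. Each camera call takes 0.05 s, during which the arm holds its last target.

## Working session

There is one attempt and no reset: what is moved stays moved. The work goes in short steps, Python scripts to look and compute and a tool call to move; the robot and the scene stay as the last step left them, time stands still between calls to the robot, and variables do not carry over. Pictures are saved under pics/ and viewed, and the job is handed in when it is done.

Besides the shell and the picture viewer there is one more tool, called after "Call:" as name(argument=value, ...), one argument or row to a line, values as JSON. drive_tool: Moves the arm, as the interface text tells. Its arguments: {"type":"object","properties":{"rows":{"type":"array"},"force":{"type":"number"}},"required":["rows"]}

```bash
mkdir -p pics; cat > h.py <<'E'
import numpy as np, cv2
from workcell import r
def snap(n,f):
    c=r.get_calibration(n); p,d=r.snapshot(n)
    cv2.imwrite(f'pics/{f}.png',p[:,:,::-1]); np.savez(f'{f}.npz',p=p,d=d,**{k:np.array(v) for k,v in c.items()})
    return p,d,c
def load(f): 
    z=np.load(f+'.npz'); return z['p'],z['d'],{k:z[k] for k in ('K','k1','position','rotation')}
def rays(c,uv):
    uv=np.asarray(uv,float).reshape(-1,1,2)
    K=np.array(c['K'],float);k1=float(c['k1'])
    xd=(uv.reshape(-1,2)-K[:2,2])/[K[0,0],K[1,1]]
    x=xd.copy()
    for _ in range(30): x=xd/(1+k1*(x**2).sum(1,keepdims=True))
    return np.c_[x,np.ones(len(x))]
def onz(c,uv,z):
    d=rays(c,uv)@np.array(c['rotation']).T; o=np.array(c['position'])
    return o+d*((z-o[2])/d[:,2])[:,None]
def dep(c,uv,d):
    return rays(c,uv)*np.asarray(d).reshape(-1,1)@np.array(c['rotation']).T+np.array(c['position'])
def proj(c,P):
    q=(np.asarray(P)-np.array(c['position']))@np.array(c['rotation']); x=q[:,:2]/q[:,2:]
    x=x*(1+float(c['k1'])*(x**2).sum(1,keepdims=True)); K=np.array(c['K']); return x*[K[0,0],K[1,1]]+K[:2,2]
E
python3 - <<'E'
from h import *
s=r.observe(); print(s['ee_pos'],s['eef_rot'],s['t'],r.grip_depth)
for n in ('top','side'):
    p,d,c=snap(n,n+'0'); print(n,c)
    for q in ('magnifier','lens','grip','panel','clipboard','books','highlighter','stapler','mug','mouse','note_block'):
        if n=='top': print(q,[(np.round(o['extent']).tolist(),round(o['p'],2)) for o in r.find_in(n,q)])
print(r.observe()['t'])
E
```

```text
[0.23500773 0.57844977 0.23050346] [ 0.13490261  0.69406168 -0.13616423  0.69393009] 0.0 -0.0187
top {'K': array([[365.86426149,   0.        , 318.35173073],
       [  0.        , 365.86426149, 195.92764634],
       [  0.        ,   0.        ,   1.        ]]), 'k1': -0.008264635022472466, 'position': array([ 0.34603885, -0.00286643,  0.91601279]), 'rotation': array([ 0.73117576, -0.67477402,  0.06918833, -0.07262928])}
magnifier [([165.0, 161.0, 44.0, 69.0], 0.74)]
lens [([166.0, 161.0, 42.0, 28.0], 0.8), ([408.0, 138.0, 68.0, 93.0], 0.6)]
grip [([168.0, 161.0, 43.0, 70.0], 0.86), ([318.0, 64.0, 36.0, 39.0], 0.63), ([143.0, 123.0, 58.0, 24.0], 0.58)]
panel [([408.0, 141.0, 70.0, 90.0], 0.77)]
clipboard [([406.0, 137.0, 75.0, 92.0], 0.81)]
books [([293.0, 101.0, 52.0, 110.0], 0.72)]
highlighter [([423.0, 159.0, 43.0, 12.0], 0.93), ([347.0, 244.0, 50.0, 14.0], 0.86), ([402.0, 279.0, 24.0, 72.0], 0.77)]
stapler [([142.0, 121.0, 59.0, 27.0], 0.63), ([440.0, 243.0, 36.0, 34.0], 0.54)]
mug [([320.0, 62.0, 33.0, 44.0], 0.62)]
mouse [([286.0, 242.0, 43.0, 30.0], 0.78), ([166.0, 158.0, 42.0, 32.0], 0.3)]
note_block [([444.0, 242.0, 32.0, 36.0], 0.96), ([405.0, 141.0, 76.0, 91.0], 0.22)]
side {'K': array([[503.0448539 ,   0.        , 315.39780874],
       [  0.        , 503.0448539 , 197.745129  ],
       [  0.        ,   0.        ,   1.        ]]), 'k1': -0.11173438407100064, 'position': array([-0.02372986, -0.65714602,  1.09406384]), 'rotation': array([ 0.87760518, -0.34374896,  0.11605537, -0.31333202])}
0.65
```

```bash
python3 - <<'E'
s=open('h.py').read()
s=s.replace("    c=r.get_calibration(n); p","    c=cal(n); p").replace("def snap","from scipy.spatial.transform import Rotation as R\ndef cal(n):\n    c=dict(r.get_calibration(n)); q=np.array(c['rotation']); c['rotation']=R.from_quat(q).as_matrix() if q.size==4 else q; return c\ndef snap",1)
open('h.py','w').write(s)
from h import *
for n in('top0','side0'):
    z=dict(np.load(n+'.npz')); z['rotation']=R.from_quat(z['rotation']).as_matrix(); np.savez(n+'.npz',**z)
    print(z['rotation'].round(2))
p=load('top0')[0]
cv2.imwrite('pics/top_big.png',cv2.resize(p[50:360,120:520,::-1],None,fx=2,fy=2,interpolation=2))
cv2.imwrite('pics/side_a.png',p[:0] if 0 else load('side0')[0][:,:,::-1])
E
```

```text
[[ 0.08 -0.98  0.2 ]
 [-1.   -0.08  0.01]
 [ 0.   -0.2  -0.98]]
[[ 0.74 -0.53  0.42]
 [-0.68 -0.57  0.47]
 [-0.01 -0.63 -0.78]]
```

View pics/top_big.png

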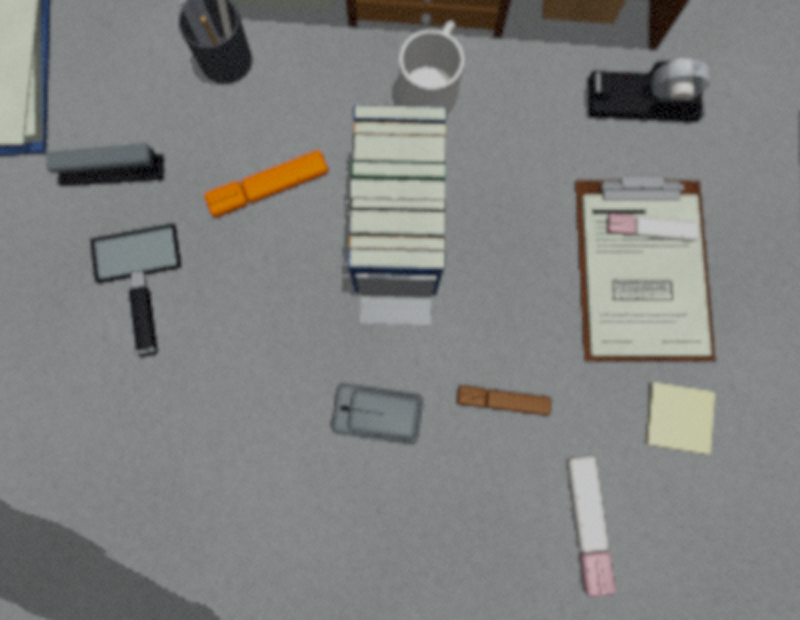

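View pics/side0.png

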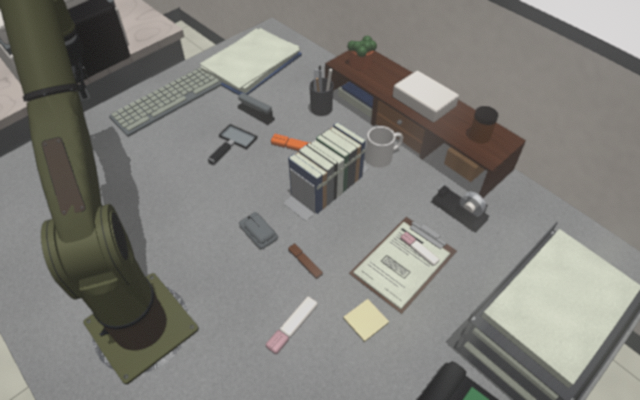

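The top picture shows the magnifier left at full-frame px (187,182), handle at (191,210). The panel is right at (441,195). There is only one magnifier and one framed box. Now measuring both.

```bash
python3 - <<'E'
from h import *
p,d,c=load('top0')
F=lambda x,y:(120+x/2,50+y/2)
def P(n,pts,z): print(n,onz(c,[F(*q) for q in pts],z).round(4).tolist())
P('lens corners',[(92,237),(176,226),(181,268),(99,281)],.012)
P('handle ends',[(138,288),(148,352)],.022)
P('panel corners',[(612,281),(671,281),(672,299),(613,299)],.01)
P('board corners',[(576,181),(700,181),(715,359),(586,359)],.008)
P('clip',[(602,188),(682,188),(604,199),(683,199)],.02)
P('books top',[(354,107),(446,107),(443,270),(351,270)],.148)
P('foot',[(360,324),(431,324)],0.002)
P('stapler',[(48,150),(163,150),(163,180),(58,184)],.03)
P('mouse',[(335,390),(420,395),(415,440),(332,432)],.02)
P('mug',[(431,60)],.092)
P('orange',[(206,200),(325,160)],.01)
s=r.observe(); print(R.from_quat(s['eef_rot']).as_matrix().round(3))
w=r.get_calibration('wrist'); Rw=R.from_quat(w['rotation']); T=R.from_quat(s['eef_rot'])
print('cam in tool',T.inv().apply(np.array(w['position'])-s['ee_pos']),(T.inv()*Rw).as_matrix().round(3))
p,d,c=snap('wrist','w0'); print(s['joint_pos'])
E
```

```text
lens corners [[0.5699, 0.4036, 0.012], [0.593, 0.2984, 0.012], [0.5386, 0.2843, 0.012], [0.5135, 0.3854, 0.012]]
handle ends [[0.5067, 0.3311, 0.022], [0.4282, 0.3068, 0.022]]
panel corners [[0.5662, -0.2623, 0.01], [0.5723, -0.3372, 0.01], [0.549, -0.3386, 0.01], [0.543, -0.2641, 0.01]]
board corners [[0.6971, -0.213, 0.008], [0.7104, -0.3754, 0.008], [0.4774, -0.3934, 0.008], [0.4645, -0.2327, 0.008]]
clip [[0.6857, -0.244, 0.02], [0.6941, -0.3472, 0.02], [0.671, -0.2469, 0.02], [0.6793, -0.3485, 0.02]]
books top [[0.7107, 0.0723, 0.148], [0.7192, -0.0313, 0.148], [0.5301, -0.0406, 0.148], [0.5222, 0.0582, 0.148]]
foot [[0.4868, 0.052, 0.002], [0.494, -0.0374, 0.002]]
stapler [[0.6758, 0.4711, 0.03], [0.6876, 0.3233, 0.03], [0.6473, 0.3175, 0.03], [0.6313, 0.4502, 0.03]]
mouse [[0.4007, 0.074, 0.02], [0.403, -0.0295, 0.02], [0.349, -0.0275, 0.02], [0.3504, 0.0727, 0.02]]
mug [[0.807, -0.0109, 0.092]]
orange [[0.6315, 0.2652, 0.01], [0.6986, 0.1168, 0.01]]
[[ 0.     0.376  0.926]
 [ 0.     0.926 -0.376]
 [-1.     0.     0.   ]]
cam in tool [-0.14147374  0.00031856 -0.07704175] [[-0.001 -0.301  0.954]
 [ 1.     0.001  0.001]
 [-0.001  0.954  0.301]]
[-1.15114348  0.6890719  -0.19457899  1.56532842  0.1573059   0.90251217
 -0.21507971]
```

View pics/w0.png

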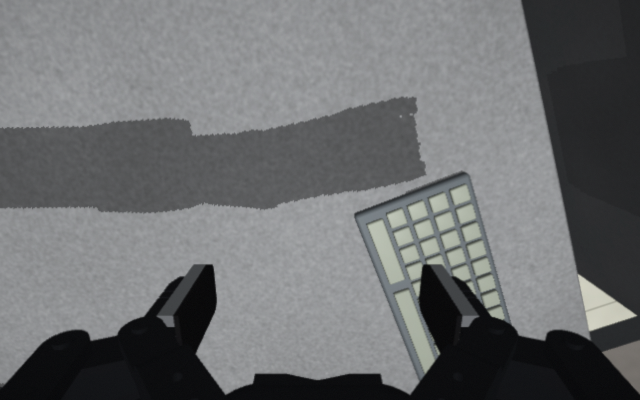

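Call:
drive_tool(
  rows=[
    [[0,-0.015,0.0315],0,0.085],
    [[0,-0.015,0.0315],0,0.085],
    [[0,-0.015,0.0315],0,0.085],
    [[0,-0.015,0.0315],0,0.085],
    [[0,-0.015,0.0315],0,0.085],
    [[0,-0.015,0.0315],0,0.085],
    [[0,-0.015,0.0315],0,0.085],
    [[0,-0.015,0.0315],0,0.085],
    [[0,-0.015,0.0315],0,0.085],
    [[0,-0.013,0.0315],0,0.085],
    [[0,0,0],-7.2,0.085],
    [[0,0,0],-7.2,0.085],
    [[0,0,0],-7.2,0.085],
    [[0,0,0],-7.2,0.085],
    [[0,0,0],-7.2,0.085],
    [[0,0,0],0,0.085],
  ],
  force=60,
)

```text
t: 2.3
ee_pos: [0.4715, 0.3233, 0.2313]
eef_rot: [-0.085, 0.702, 0.086, 0.702]
ft_force: [-0.1, -0.7, 0.2]
opening: 0.0852
```

```bash
python3 - <<'E'
from h import *
s=r.observe(); print(s['t'],s['ee_pos'],R.from_quat(s['eef_rot']).as_matrix().round(3).tolist(),s['joint_pos'])
p,d,c=snap('wrist','w1')
for q in ('grip','lens','magnifier'): print(q,r.find_in('wrist',q))
E
```

```text
2.3 [0.4714598  0.32327826 0.23126956] [[-0.0, -0.24, 0.971], [0.0, 0.971, 0.24], [-1.0, 0.0, -0.0]] [-0.43267389  0.6395423  -0.4210595   1.72321495  0.33021027  0.84951271
  0.81313565]
grip [{'extent': [271.4, 122.8, 99.9, 147.5], 'p': 0.71}]
lens [{'extent': [270.4, 212.9, 101.3, 58.4], 'p': 0.63}, {'extent': [267.7, 122.4, 102.9, 146.2], 'p': 0.43}]
magnifier [{'extent': [270.8, 122.4, 98.4, 142.6], 'p': 0.6}, {'extent': [269.2, 215.9, 99.7, 54.6], 'p': 0.16}]
```

View pics/w1.png

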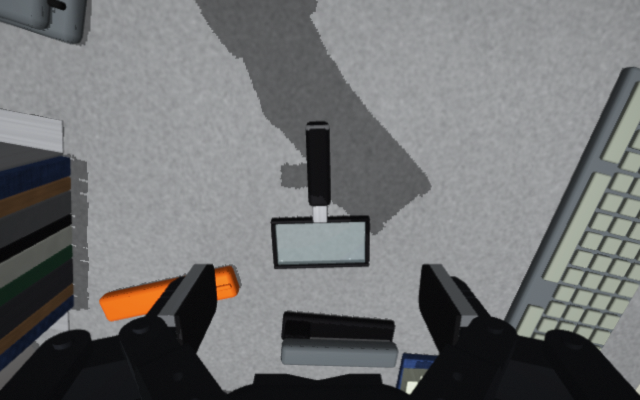

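The wrist picture shows the handle from (317,122) to (319,206) and the lens at (272–370, 216–269). The stapler lies beyond it and the orange pen to its left.

```bash
python3 - <<'E'
from h import *
p,d,c=load('w1')
s=r.observe(); T=R.from_quat(s['eef_rot'])
crop=cv2.resize(p[110:280,255:385,::-1],None,fx=4,fy=3.5,interpolation=2); cv2.imwrite('pics/w1c.png',crop)
def P(n,pts,z):
    w=onz(c,pts,z); print(n,w.round(4).tolist(),'tool',T.inv().apply(w-s['ee_pos']).round(4).tolist())
    return w
P('handle',[(317.5,122.5),(319.5,206)],.02)
w=P('lens',[(271.5,218),(369,216),(370,266),(274.5,269)],.012); print(w.mean(0))
x=(w[3]-w[0]+w[2]-w[1]); print(np.degrees(np.arctan2(x[1],x[0]))); y=w[0]-w[1]+w[3]-w[2]; print(np.degrees(np.arctan2(-y[0],y[1])))
# depth seg of handle
v,u=np.mgrid[115:275,260:380]; dd=d[115:275,260:380]
W=dep(c,np.c_[u.ravel(),v.ravel()],dd.ravel()); 
dark=p[115:275,260:380].max(2).ravel()<45
m=dark&(W[:,2]>.012)&(W[:,2]<.05); print(m.sum(), W[m].mean(0), W[m,2].max(), np.percentile(W[:,2],[5,50]))
E
```

```text
handle [[0.4265, 0.3128, 0.02], [0.5099, 0.3357, 0.02]] tool [[0.2113, 0.0004, -0.0461], [0.2114, 0.0028, 0.0403]]
lens [[0.5385, 0.2889, 0.012], [0.5106, 0.3916, 0.012], [0.5686, 0.4099, 0.012], [0.5986, 0.3049, 0.012]] tool [[0.2194, -0.0495, 0.0569], [0.2194, 0.0568, 0.0543], [0.2194, 0.0609, 0.115], [0.2194, -0.0483, 0.1191]]
[0.55405817 0.34881068 0.012     ]
16.191502375604603
-164.4256267624974
1800 [0.46958046 0.32425722 0.0201019 ] 0.02334749635897615 [-0.00215002 -0.00046369]
```

View pics/w1c.png

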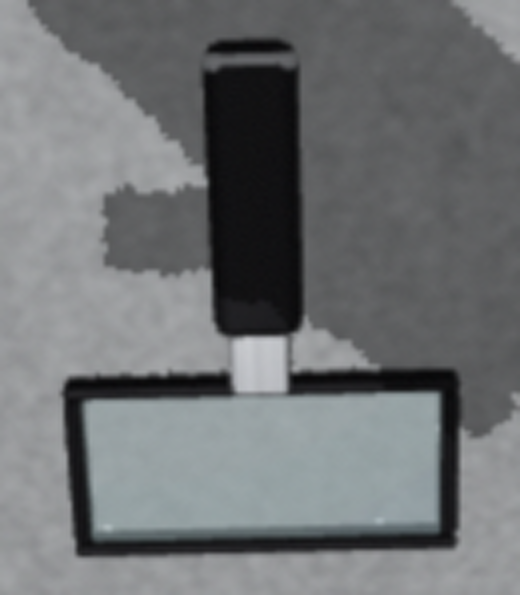

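Call:
drive_tool(
  rows=[
    [[0,0.002,0.005],-1.8,0.085],
    [[0.04,0,0],0,0.085],
    [[0.04,0,0],0,0.085],
    [[0.04,0,0],0,0.085],
    [[0.03,0,0],0,0.085],
    [[0,0,0],0,0.085],
  ],
)

```text
t: 3.1
ee_pos: [0.4737, 0.325, 0.0776]
eef_rot: [-0.098, 0.703, 0.095, 0.698]
ft_force: [-0.1, 0.1, -0.1]
opening: 0.0849
```

```bash
python3 - <<'E'
from h import *
s=r.observe(); print(s['t'],s['ee_pos'])
p,d,c=snap('wrist','w2')
T=R.from_quat(s['eef_rot']); print(proj(c,[s['ee_pos']*[1,1,0]+[0,0,.022]]))
E
```

```text
3.1 [0.47367797 0.32495213 0.07762903]
[[316.87869993 224.51116341]]
```

View pics/w2.png

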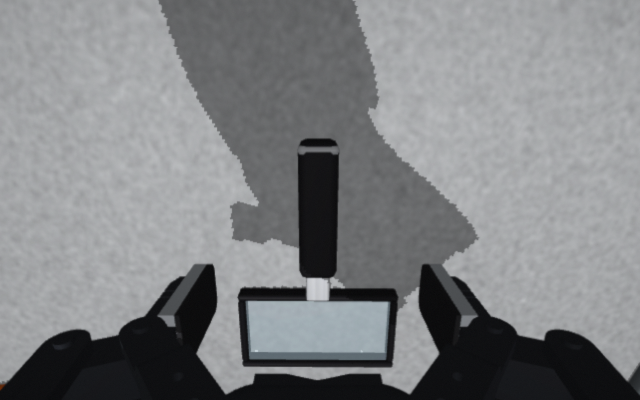

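Call:
drive_tool(
  rows=[
    [[0.03,0,0],0,0.085],
    [[0.025,0,0],0,0.085],
    [[0.012,0,0],0,0.085],
    [[0.004,0,0],0,0.085],
    [[0,0,0],0,0.085],
    [[0,0,0],0,0.05],
    [[0,0,0],0,0.035],
  ],
)

```text
t: 3.85
ee_pos: [0.4764, 0.3271, 0.0115]
eef_rot: [-0.096, 0.7, 0.097, 0.701]
ft_force: [-0.3, 0.0, -0.3]
opening: 0.0581
```

Call:
drive_tool(
  rows=[
    [[0.004,0,0],0,0.032],
    [[0,0,0],0,0.032],
    [[0,0,0],0,0.032],
    [[0,0,0],0,0.032],
  ],
)

```text
t: 4.25
ee_pos: [0.4757, 0.3266, 0.0063]
eef_rot: [-0.097, 0.7, 0.097, 0.7]
ft_force: [0.1, -0.7, -0.6]
opening: 0.0322
```

```bash
python3 - <<'E'
from h import *
s=r.observe(); print(s['t'],s['ee_pos'],s['ft_force'],s['opening'])
p,d,c=snap('wrist','w3')
E
```

```text
4.25 [0.47568809 0.32662215 0.0062871 ] [ 0.11289777 -0.70893525 -0.5706782 ] 0.032173916363122876
```

View pics/w3.png

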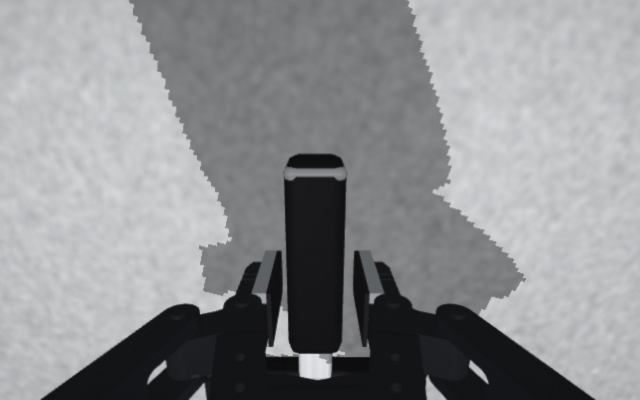

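Call:
drive_tool(
  rows=[
    [[0,0,0],0,0.026],
    [[0,0,0],0,0.022],
    [[0,0,0],0,0.018],
    [[0,0,0],0,0.018],
    [[0,0,0],0,0.018],
  ],
  force=70,
)

```text
t: 4.8
ee_pos: [0.4758, 0.3265, 0.0066]
eef_rot: [-0.097, 0.7, 0.097, 0.701]
ft_force: [-0.8, -2.1, 5.3]
opening: 0.0226
```

Call:
drive_tool(
  rows=[
    [[-0.005,0,0],0,0.018],
    [[-0.01,0,0],0,0.018],
    [[-0.015,0,0],0,0.018],
    [[-0.015,0,0],0,0.018],
    [[-0.015,0,0],0,0.018],
    [[0,0,0],0,0.018],
    [[0,0,0],0,0.018],
    [[0,0,0],0,0.018],
  ],
)

```text
t: 5.6
ee_pos: [0.4754, 0.3262, 0.066]
eef_rot: [-0.097, 0.701, 0.096, 0.7]
ft_force: [-1.1, 0.2, -2.2]
opening: 0.0224
```

```bash
python3 - <<'E'
from h import *
s=r.observe(); print(s['t'],s['ee_pos'],s['ft_force'],s['opening'])
p,d,c=snap('wrist','w4')
p,d,c=snap('side','s4')
cv2.imwrite('pics/s4c.png',cv2.resize(p[60:240,120:360,::-1],None,fx=3,fy=3,interpolation=2))
E
```

```text
5.6 [0.47543666 0.32624715 0.06601537] [-1.14629164  0.16319347 -2.23830632] 0.022354838939847414
```

View pics/w4.png

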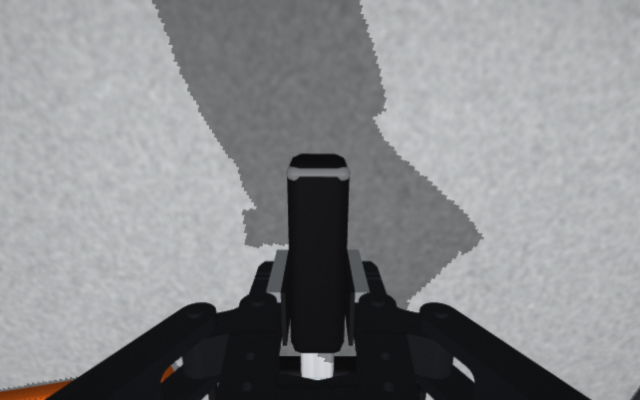

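View pics/s4c.png

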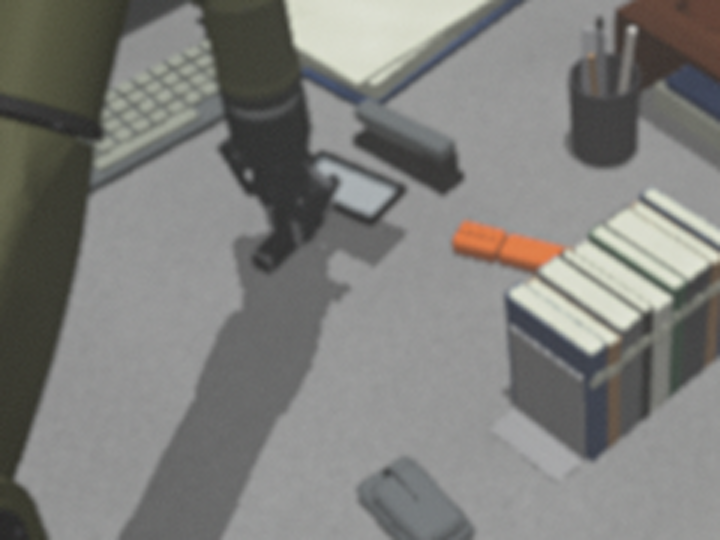

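Call:
drive_tool(
  rows=[
    [[-0.015,0,0],0,0.018],
    [[-0.03,0,0],0,0.018],
    [[-0.03,0,0],0,0.018],
    [[-0.03,0,0],0,0.018],
    [[-0.025,0,0],0,0.018],
    [[-0.015,0,0],0,0.018],
    [[0,0,0],0,0.018],
    [[0,0,0],0,0.018],
  ],
)

```text
t: 6.5
ee_pos: [0.4754, 0.3261, 0.2105]
eef_rot: [-0.097, 0.701, 0.096, 0.7]
ft_force: [0.7, 0.4, -1.7]
opening: 0.0222
```

Call:
drive_tool(
  rows=[
    [[0,-0.015,-0.004],0,0.018],
    [[0,-0.03,-0.008],0,0.018],
    [[0,-0.035,-0.01],0,0.018],
    [[0,-0.035,-0.01],0,0.018],
    [[0,-0.035,-0.01],0,0.018],
    [[0,-0.035,-0.01],0,0.018],
    [[0,-0.035,-0.01],0,0.018],
    [[0,-0.035,-0.01],0,0.018],
    [[0,-0.035,-0.01],0,0.018],
    [[0,-0.035,-0.01],0,0.018],
    [[0,-0.035,-0.01],0,0.018],
    [[0,-0.035,-0.01],0,0.018],
    [[0,-0.035,-0.01],0,0.018],
    [[0,-0.035,-0.01],0,0.018],
    [[0,-0.035,-0.01],0,0.018],
    [[0,-0.035,-0.01],0,0.018],
    [[0,-0.035,-0.01],0,0.018],
    [[0,-0.03,-0.008],0,0.018],
    [[0,-0.01,-0.003],0,0.018],
    [[0,0,0],0,0.018],
  ],
)

```text
t: 8.5
ee_pos: [0.4721, -0.3095, 0.2099]
eef_rot: [-0.095, 0.702, 0.095, 0.7]
ft_force: [-0.4, 0.2, -1.1]
opening: 0.0222
```

Call:
drive_tool(
  rows=[
    [[0,0,0],5.4,0.018],
    [[0,0,0],5.4,0.018],
    [[0,0,0.02],0,0.018],
    [[0,0,0.03],0,0.018],
    [[0,0,0.03],0,0.018],
    [[0,0,0.03],0,0.018],
    [[0,0,0.02],0,0.018],
    [[0,0,0.01],0,0.018],
    [[0,0,0],0,0.018],
    [[0,0,0],0,0.018],
    [[0,0,0],0,0.018],
  ],
)

```text
t: 9.6
ee_pos: [0.6125, -0.2952, 0.211]
eef_rot: [-0.03, 0.707, 0.03, 0.706]
ft_force: [-0.2, -0.9, -0.6]
opening: 0.0223
```

```bash
python3 - <<'E'
from h import *
s=r.observe(); print(s['t'],s['ee_pos'],s['eef_rot'],s['opening'])
p,d,c=snap('wrist','w5')
print(r.find_in('wrist','panel'))
p,d,c=snap('top','t5')
cv2.imwrite('pics/t5c.png',cv2.resize(p[80:330,320:560,::-1],None,fx=2.4,fy=2.4,interpolation=2))
E
```

```text
9.6 [ 0.61248221 -0.29515069  0.21099268] [-0.03022262  0.70705323  0.03045432  0.70585754] 0.02227277964358851
[]
```

View pics/w5.png

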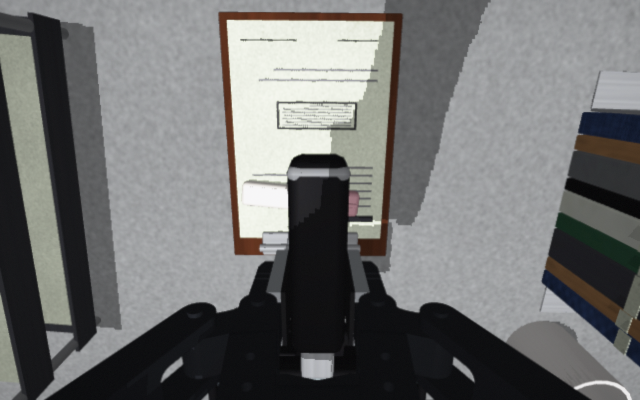

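View pics/t5c.png

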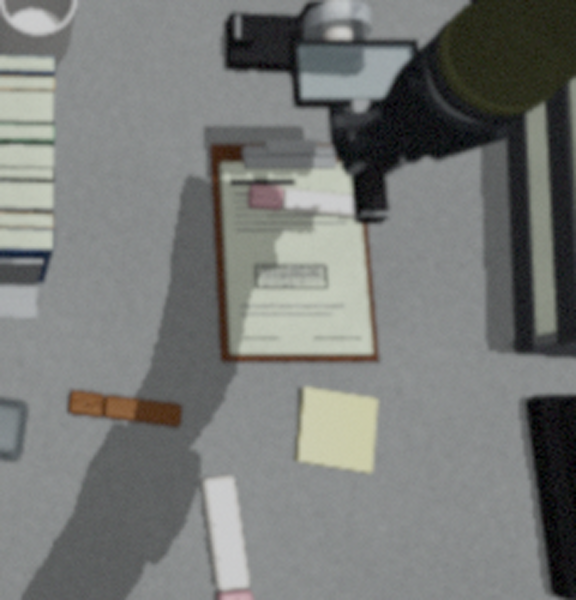

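The wrist view shows the panel frame at (277,102)–(356,129) on the form and the handle held in the middle. The top crop shows the lens level-looking and clear at (295–417, 40–105).

```bash
python3 - <<'E'
from h import *
s=r.observe(); T=R.from_quat(s['eef_rot']); e=s['ee_pos']
p,d,c=load('w5')
cv2.imwrite('pics/w5c.png',cv2.resize(p[90:140,265:370,::-1],None,fx=7,fy=7,interpolation=2))
w=onz(c,[(277.5,102),(356,102),(356,129),(279,129)],.01); print(w.round(4)); print('panel',w.mean(0),[np.linalg.norm(w[i]-w[i-1]).round(4) for i in range(4)])
x=w[3]-w[0]+w[2]-w[1]; y=w[1]-w[0]+w[2]-w[3]; print('yaws',np.degrees(np.arctan2(x[1],x[0])),np.degrees(np.arctan2(-y[0],y[1])),'tool yaw',np.degrees(np.arctan2(T.as_matrix()[1,2],T.as_matrix()[0,2])))
print(T.as_matrix().round(3))
t,dt,ct=load('t5')
G=lambda x,y:(320+x/2.4,80+y/2.4)
lw=onz(ct,[G(297,40),G(416,43),G(302,104)],e[2]+.006); print('lens corners',lw.round(4).tolist(),T.inv().apply(lw-e).round(4).tolist())
pw=onz(ct,[G(255,264),G(327,264),G(327,288),G(255,287)],.01); print('panel top',pw.mean(0))
# handle end top in wrist
print('handle end tool',T.inv().apply(onz(c,[(289,176),(349,176)],e[2]+.016)-e).round(4))
E
```

```text
[[ 0.5497 -0.3376  0.01  ]
 [ 0.5433 -0.2642  0.01  ]
 [ 0.5681 -0.2612  0.01  ]
 [ 0.5745 -0.3348  0.01  ]]
panel [ 0.55888772 -0.29945019  0.01      ] [np.float64(0.025), np.float64(0.0737), np.float64(0.025), np.float64(0.0739)]
yaws 6.588578072472945 4.966501681575527 tool yaw 4.869037956815186
[[-0.001 -0.085  0.996]
 [-0.     0.996  0.085]
 [-1.    -0.    -0.001]]
lens corners [[0.7178, -0.2356, 0.2174], [0.7236, -0.3382, 0.2174], [0.6593, -0.2404, 0.2174]] [[-0.0061, 0.0511, 0.1096], [-0.0061, -0.0517, 0.1066], [-0.006, 0.0512, 0.0509]]
panel top [ 0.55795882 -0.30119174  0.01      ]
handle end tool [[-0.016  -0.0093 -0.0472]
 [-0.016   0.0126 -0.0472]]
```

View pics/w5c.png

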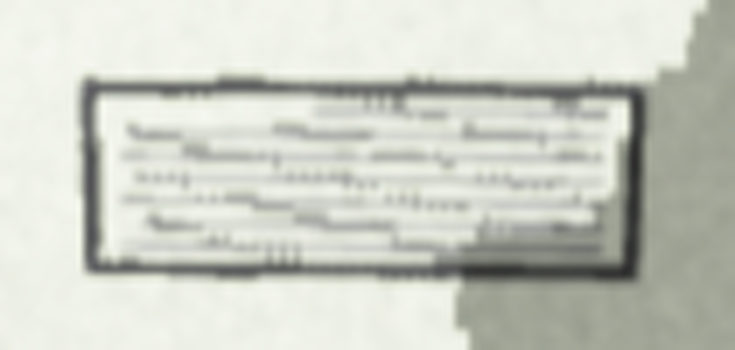

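```bash
python3 - <<'E'
from h import *
s=r.observe(); T=R.from_quat(s['eef_rot']); e=s['ee_pos']
p,d,c=load('t5')
cv2.imwrite('pics/t5d.png',cv2.resize(p[80:150,425:510,::-1],None,fx=8,fy=8,interpolation=2))
v,u=np.mgrid[85:130,438:500]; dd=d[85:130,438:500]
W=dep(c,np.c_[u.ravel(),v.ravel()],dd.ravel()); t=T.inv().apply(W-e)
m=(abs(t[:,0])<.05)&(t[:,2]>.03)&(t[:,2]<.13)&(abs(t[:,1])<.07)
t=t[m]; print(m.sum(),t.min(0),t.max(0))
A=np.c_[t[:,1],t[:,2],np.ones(len(t))]; k=np.linalg.lstsq(A,t[:,0],rcond=None)[0]
for _ in range(3):
    g=abs(A@k-t[:,0])<.006; k=np.linalg.lstsq(A[g],t[g,0],rcond=None)[0]
print(g.sum(),k,t[g].min(0),t[g].max(0))
E
```

```text
1247 [-0.00707225 -0.05324648  0.0438216 ] [0.00681072 0.05531326 0.11142824]
1237 [-0.00236655  0.00273053 -0.00148317] [-0.00707225 -0.05324648  0.0438216 ] [0.00440265 0.05531326 0.11142824]
```

View pics/t5d.png

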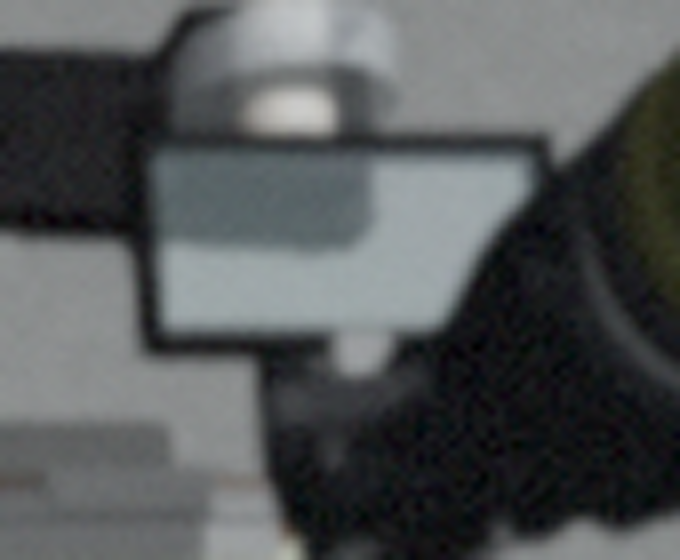

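Call:
drive_tool(
  rows=[
    [[0,-0.001,-0.0132],0,0.018],
    [[0,0,-0.03],0,0.018],
    [[0,0,-0.03],0,0.018],
    [[0,0,-0.03],0,0.018],
    [[0,0,-0.02],0,0.018],
    [[0,0,-0.01],0,0.018],
    [[0,0,0],0,0.018],
    [[0.02,0,0],0,0.018],
    [[0.03,0,0],0,0.018],
    [[0.03,0,0],0,0.018],
    [[0.03,0,0],0,0.018],
    [[0.02,0,0],0,0.018],
    [[0.01,0,0],0,0.018],
    [[0,0,0],0,0.018],
    [[0,0,0],0,0.018],
    [[0,0,0],0,0.018],
  ],
)

```text
t: 11.35
ee_pos: [0.4823, -0.3082, 0.0725]
eef_rot: [-0.031, 0.706, 0.03, 0.707]
ft_force: [0.3, 0.8, -0.5]
opening: 0.0225
```

```bash
cat > m.py <<'E'
from h import *
import sys
n=sys.argv[1]
s=r.observe(); T=R.from_quat(s['eef_rot']); e=s['ee_pos']; print(s['t'],e,T.as_matrix().round(4).tolist(),s['opening'],s['ft_force'])
p,d,c=snap('top','t'+n)
cv2.imwrite(f'pics/t{n}c.png',cv2.resize(p[120:240,395:495,::-1],None,fx=5,fy=5,interpolation=2))
v,u=np.mgrid[140:250,395:500]; dd=d[140:250,395:500]
W=dep(c,np.c_[u.ravel(),v.ravel()],dd.ravel()); t=T.inv().apply(W-e)
m=(abs(t[:,0])<.012)&(t[:,2]>.05)&(t[:,2]<.12)&(abs(t[:,1])<.06)
t=t[m]; A=np.c_[t[:,1],t[:,2],np.ones(len(t))]; k=np.linalg.lstsq(A,t[:,0],rcond=None)[0]
for _ in range(3):
    g=abs(A@k-t[:,0])<.006; k=np.linalg.lstsq(A[g],t[g,0],rcond=None)[0]
print(g.sum(),k,t[g].min(0),t[g].max(0),'mean z',W[m][g][:,2].mean())
p,d,c=snap('side','s'+n)
cv2.imwrite(f'pics/s{n}c.png',cv2.resize(p[190:330,310:480,::-1],None,fx=4.2,fy=4.2,interpolation=2))
E
python3 m.py 6
```

```text
11.35 [ 0.48229645 -0.30821167  0.07245241] [[0.0025, -0.0854, 0.9963], [-0.0009, 0.9963, 0.0854], [-1.0, -0.0011, 0.0024]] 0.022498512435804283 [ 0.32553018  0.7888002  -0.50137744]
1140 [-0.00117498 -0.00221259 -0.00178082] [-0.00735994 -0.05505479  0.05031831] [0.00342246 0.05602775 0.11398892] mean z 0.07462617300973165
```

View pics/t6c.png

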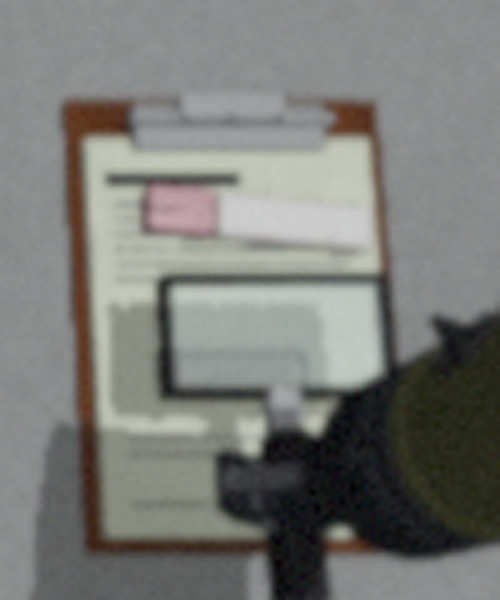

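View pics/s6c.png

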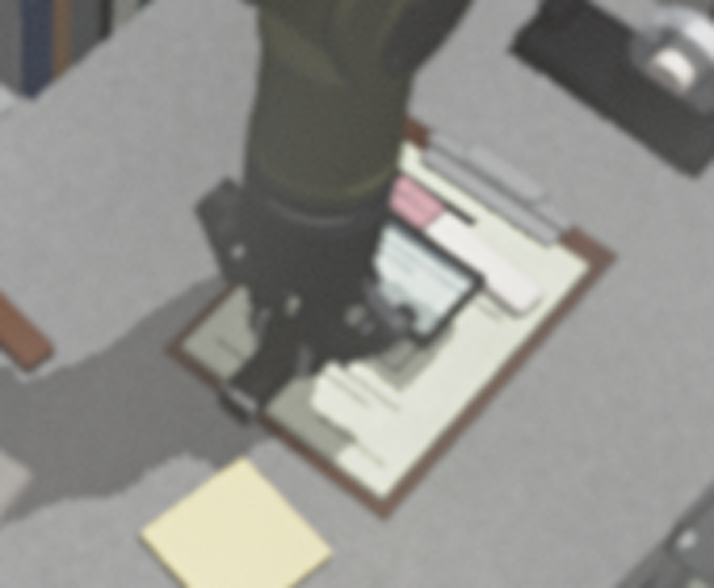

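Call:
drive_tool(
  rows=[
    [[0,0.001,-0.003],0,0.018],
    [[0.01,0,0],0,0.018],
    [[0.012,0,0],0,0.018],
    [[0.008,0,0],0,0.018],
    [[0.004,0,0],0,0.018],
    [[0,0,0],0,0.018],
    [[0,0,0],0,0.018],
    [[0,0,0],0,0.018],
    [[0,0,0],0,0.018],
    [[0,0,0],0,0.018],
  ],
)

```text
t: 12.45
ee_pos: [0.4781, -0.3073, 0.0376]
eef_rot: [-0.03, 0.706, 0.03, 0.707]
ft_force: [0.5, -0.3, -1.0]
opening: 0.0223
```

```bash
python3 m.py 7; python3 - <<'E'
from h import *
snap('wrist','w7'); print(r.observe()['ee_pos'])
E
```

```text
12.45 [ 0.4781467  -0.30725252  0.03756161] [[0.0005, -0.0853, 0.9964], [-0.0002, 0.9964, 0.0853], [-1.0, -0.0003, 0.0005]] 0.02228803524865454 [ 0.49169167 -0.32349518 -1.01982588]
1091 [-0.00136709 -0.00322978 -0.00151483] [-0.00768099 -0.05621745  0.05037757] [0.00423077 0.05530147 0.11428074] mean z 0.03939220768521596
[ 0.47804823 -0.30717446  0.03737871]
```

View pics/t7c.png

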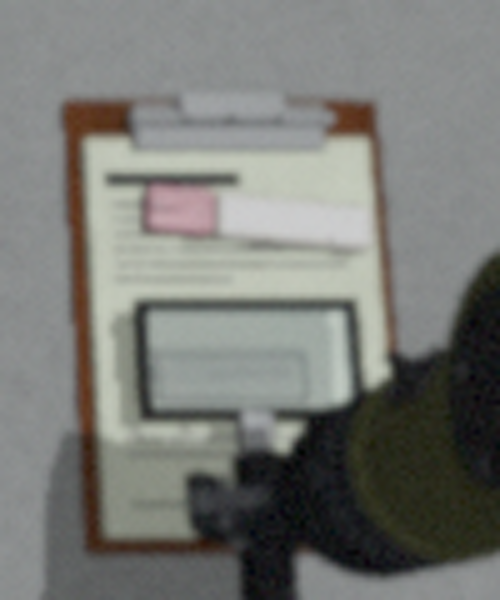

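View pics/s7c.png

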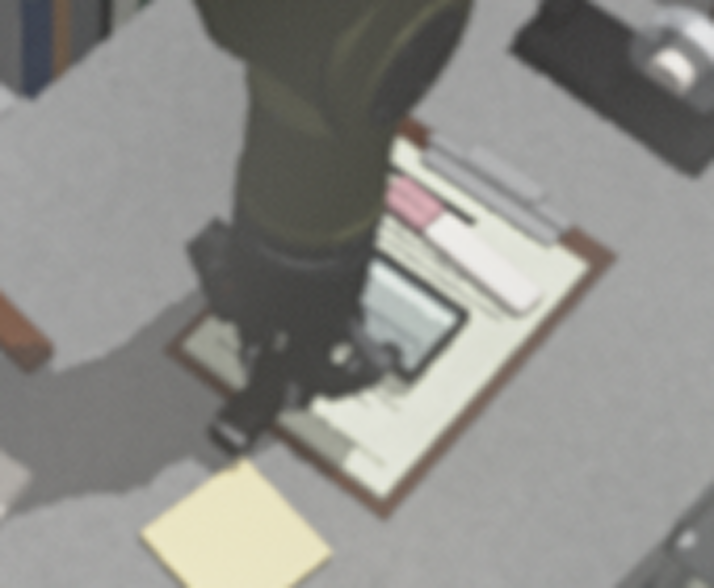

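View pics/w7.png

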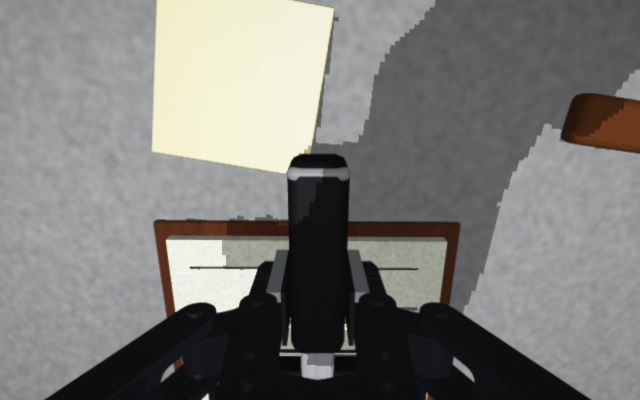

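```bash
python3 - <<'E'
from h import *
p,d,c=load('t7')
G=lambda x,y:(395+x/5,120+y/5)
w=onz(c,[G(136,301),G(356,301),G(144,417)],.0435); ctr=(w[1]+w[2])/2
print(w.round(4).tolist(),np.linalg.norm(w[0]-w[1]),np.linalg.norm(w[0]-w[2]),ctr)
y=w[0]-w[1]; print(np.degrees(np.arctan2(-y[0],y[1])))
rel=ctr-[.5585,-.300,.01]; M=R.from_euler('z',4.9,degrees=True); print('lens in panel',M.inv().apply(rel))
a=load('top0')[0]; b=p  # other things
cv2.imwrite('pics/diff.png',cv2.absdiff(a,b))
for q in ('books','highlighter','stapler','mug','mouse','note_block'): print(q,[(np.round(o['extent']).tolist(),round(o['p'],2)) for o in r.find_in('top',q)])
print(r.observe()['t'])
E
```

```text
[[0.5833, -0.2428, 0.0435], [0.5921, -0.3511, 0.0435], [0.5255, -0.2481, 0.0435]] 0.10860230343517509 0.0579873285596556 [ 0.55880764 -0.29958429  0.0435    ]
4.635811999602193
lens in panel [0.00034203 0.00038791 0.0335    ]
books [([292.0, 100.0, 51.0, 112.0], 0.64)]
highlighter [([406.0, 277.0, 20.0, 72.0], 0.97), ([344.0, 240.0, 54.0, 19.0], 0.75), ([225.0, 124.0, 64.0, 34.0], 0.6), ([419.0, 157.0, 50.0, 15.0], 0.59)]
stapler [([144.0, 121.0, 57.0, 27.0], 0.82), ([424.0, 178.0, 43.0, 68.0], 0.26)]
mug [([322.0, 63.0, 32.0, 40.0], 0.91), ([294.0, 101.0, 47.0, 111.0], 0.27)]
mouse [([285.0, 244.0, 48.0, 27.0], 0.89)]
note_block [([442.0, 241.0, 36.0, 36.0], 0.84)]
12.9
```

View pics/diff.png

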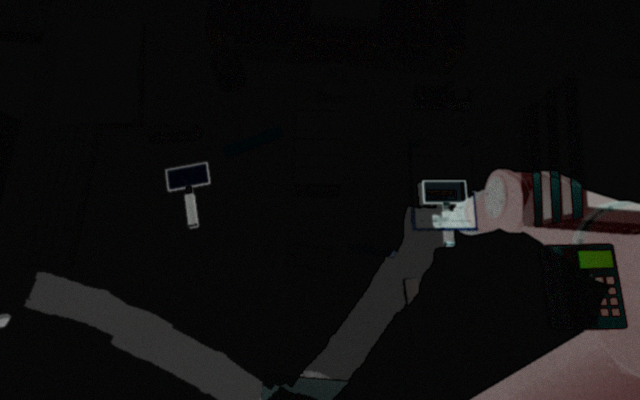

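The difference picture shows only the magnifier, the arm and its shadow changed. Lens to panel offset is under 1 mm. Handing in.

```bash
python3 - <<'E'
from workcell import r
s=r.observe(); print(s['ee_pos'],abs(s['joint_velocities']).max(),s['opening'],s['ft_force'])
print(r.finish_job())
E
```

```text
[ 0.47796968 -0.30715126  0.03727575] 0.0019241970843572442 0.022175723844482294 [-0.28117479 -0.44423021 -1.34443613]
the job is handed in; nothing more can be done
None
```

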